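# Slide the empty bin under the funnel and tip the nuts in

### The arm

A 6-joint arm with a two-finger parallel gripper is mounted at the origin on the work surface. World frame = base frame: x ahead of the robot, y to its left, z up, the work surface at z = 0. Lengths are in mm, angles in rad, forces in N, time in s.
With the tool pointing down it reaches from about 375 to 975 mm from the base axis. Payload 3.8 kg.
Tool frame: the origin (TCP) lies on the centre line of the jaws, within the pads' length; the fingertips stand 8 mm ahead of it and the grasp point (between the pads) lies 11 mm behind it; z points along the fingers, x is the direction in which the jaws open and shut, and the axes are right-handed (so a half turn about z gives the same grasp; the last joint's range is limited). The gripper opens to 88 mm and grips with 3 to 60 N. Pads are 18 mm wide; open, the fingers measure 123 mm over their backs; the gripper's body (75 mm by 187 mm) begins 45 mm behind the grasp point.
Start: joints at [1.112, 0.264, 1.604, -0, 1.274, -0.037], TCP at [276.344, 615.834, 246.706] pointing down, gripper open.
Joint ranges: [-2.63, 2.63], [-0.94, 2.18], [0.31, 2.57], [-1.31, 4.45], [0, 2.66], [-2.55, 2.55]. Speed limits (rad/s): [2.57, 2.57, 3.14, 3.14, 3.14, 3.14].

### API

Orientations are given as a unit quaternion [w, x, y, z].
In Python, from bench import read_state, capture, finish_job gives the robot as it stands.
- The arm moves only by the shell command python3 -m pendant 'ROWS' [FORCE]. ROWS is JSON, a list of rows, each an object of numbers: "tx", "ty", "tz": the shift along the tool's x, y, z in m; "wx", "wy", "wz": the turn, a rotation vector about the tool's x, y, z in degrees; "fingers": the closure in counts, from 0 (fully open) to 255 (shut). In form: [{"tx": .., "ty": .., "tz": .., "wx": .., "wy": .., "wz": .., "fingers": ..}, ...]. A call has 1 to 12 rows; each row is the pose to reach, as a shift and turn from the pose commanded when the call began, along the tool's axes at that moment; what a row does not reach only later rows make up. A row lasts 1/8 s, in which the tool goes at most 62.5 mm and 10.7 degrees, less where a joint would pass 70% of its speed; a pose out of reach is approached as far as the arm can. A call with a gripper value outside its range is refused whole. The fingers move at their own pace and stop on an object; FORCE is the grip in N (left out, the last holds). Time passes only in rows, so rows that repeat a pose let the fingers close. It gives the time, the measured TCP pose, the force and the opening at its end, in the units of the state.
- read_state(): the state, without advancing time (a new reading comes with each control period).
- capture(name): name is "scene" or "top" or "wrist"; returns a dict with "color" (480x640x3 uint8, red, green, blue), "camera_matrix" (3x3 intrinsics, pixels), "extrinsics" (4x4, takes a point from world to camera coordinates). Camera axes: x right, y up, looking along -z (the intrinsics and any distortion apply to the point x, -y, -z); pixel columns grow to the right and rows downward; lengths in mm; the calibration is good to about 2 mm. The wrist camera is an equidistant fisheye: a pixel r from the principal point sees the ray r / f radians off the axis. A picture is of the moment at which its call begins. There is no depth.
- finish_job(): hands the job in, once; it reports no verdict.
The state is a dict: "t": time; "joint_pos": joint angles; "dq": joint speeds; "joint_efforts": joint torques, N m; "position": TCP position; "tool_rot": TCP orientation; "wrist_force": force on the tool from outside, world axes, zero at the start; "torque": the same for the moment, N m; "opening": opening from 0.0 (shut) to 1.0 (fully open).
Only numpy, scipy, OpenCV 4.12 (cv2) and the standard library are available. Lean on these libraries where they do the work, as an engineer would, in place of code of your own. Each camera call takes 0.05 s, during which the arm holds its last target. There are 200 camera calls.

### The job

Slide the carriage along its rods until the empty red bin stands squarely under the funnel's spout (the other bin already holds bolts), then pick up the scoop and tip all four nuts into the funnel so that they drop into the empty bin. Leave that bin under the spout with the bolts still in theirs, set the scoop back down upright on the bench without dropping it, and leave the tin, the hammer and the blue cup alone.

Things in the scene. Friction and masses are not known exactly. Their poses are not given: they have to be found in the camera images.
- station: Filling station fixed to the bench, its place and turn vary: a plywood board 150 x 640 mm, 12 mm thick, with two steel guide rods along y and a round steel funnel over them. Origin on the bench straight below the spout; y runs along the rods (robot's left at yaw 0), x across them, away from the robot. The funnel's post, 16 x 30 mm, 157 mm high, stands at x = 125 mm.
- spout (a point): Centre of the funnel's lower opening, the spout, facing down: 92 mm above the bench and 12 mm above the bins' rims; 60 mm inner, 66 mm outer diameter. Same axes as the station.
- funnel_mouth (a point): Centre of the funnel's round open top, 184 mm above the bench, straight above the spout: 144 mm inner, 150 mm outer diameter. The rim is an upright band 12 mm high; below it the cone narrows at about 53 degrees to a straight spout 25 mm long. Same axes as the station.
- carriage (a joint): How far the carriage has moved along the rods towards the station's +y from its parked place, in m: starts at 0, stops at -0.27 and 0.003 (collars on the rods). Parked, its centre is 0.13 to 0.195 from the spout on the +y side. About 1.5 N of friction; stays where left. Aluminium tray 106 x 209 mm, 18 mm rim, two pockets 51.5 mm either side of its centre along the rods, a bin in each.
- carriage_knob (a point): Carriage's upright round wooden knob on a flat bar on the robot's side of the tray: 26 mm diameter, from 32 to 89 mm above the bench, free all round. This point is on its axis, 65 mm above the bench, level with the carriage's centre along the rods and 135 mm from it towards the robot (station -x). The funnel rim comes to 75 mm from the centre line: keep the gripper's body on the robot's side of it.
- bin_empty: Red open plastic bin, 96 x 96 mm, 50 mm high, walls 3 mm, standing loose in one pocket of the carriage: the EMPTY one of two like bins. Which pocket it stands in varies. Origin at the centre of its underside, 30 mm above the bench.
- bin_bolts: The other red bin, of the same size, in the other pocket: it has three brass-coloured bolts in it. Origin at the centre of its underside.
- scoop: Aluminium hand scoop, 0.2 kg, lying on the bench with four nuts in it. Pan 80 x 72 mm, floor 3 mm thick, back wall 38 mm high, side walls 36 mm at the back and 23 mm in front; the front is open and parts slide out there when it is dipped by 45 degrees or more. Origin at the centre of the pan's underside; +x points to the open front, whose edge is 40 mm from the origin; the handle points to -x.
- scoop_grip (a point): Grip point on the centre line of the scoop's straight, level wooden handle, which is 22 mm wide and 20 mm high, its centre line 30 mm above the bench; it runs from 40 to 140 mm behind the scoop's origin, and this point is 75 mm behind it (115 mm behind the front edge). Same axes as the scoop.
- tin: Bystander: closed tin, 76 mm diameter, 95 mm high, standing on the bench beyond the scoop. Origin at the centre of its underside.
- hammer: Bystander: hammer lying on the bench on the near left; 260 mm long, wooden handle, steel head. Origin at the middle of its length.
- pencil_cup: Bystander: empty blue cup, 72 mm diameter, 90 mm high, on the far right. Origin at the centre of its underside.
- nut1: Steel hexagon nut, 19 mm across its flats, 10 mm thick, 18 g; one of four alike that lie in the scoop. Origin at the centre of its underside.
- nut2: Steel hexagon nut, 19 mm across its flats, 10 mm thick, 18 g; one of four alike that lie in the scoop. Origin at the centre of its underside.
- nut3: Steel hexagon nut, 19 mm across its flats, 10 mm thick, 18 g; one of four alike that lie in the scoop. Origin at the centre of its underside.
- nut4: Steel hexagon nut, 19 mm across its flats, 10 mm thick, 18 g; one of four alike that lie in the scoop. Origin at the centre of its underside.
- bolt1: Brass-coloured hexagon bolt, 53 mm long, head 19 mm across its flats; one of three in the other bin. Origin near its middle, on its underside.
- bolt2: Brass-coloured hexagon bolt, 53 mm long, head 19 mm across its flats; one of three in the other bin. Origin near its middle, on its underside.
- bolt3: Brass-coloured hexagon bolt, 53 mm long, head 19 mm across its flats; one of three in the other bin. Origin near its middle, on its underside.
There are look-alikes about, which are no part of the job. What is shaped like the scoop but purple is not meant. Leave any purple or turquoise look-alike of the bin_bolts alone.

How it is judged:
By the outcome, as a careful person would: the job done as asked, in the order asked, and still so for the second after the job is handed in, with the robot touching nothing.
It also fails if it takes over 72 s, if anything falls off the work surface, if the arm or the gripper's body presses on something with over 40 N, if the wrist force passes 120 N, or if a joint passes its speed limit or range.

## Working session

There is one attempt and no reset: what is moved stays moved. The work goes in short steps, Python scripts to look and compute and a shell command to move; the robot and the scene stay as the last step left them, time stands still between calls to the robot, and variables do not carry over. Pictures are saved under pics/ and viewed, about 8 in all and at most 12, crops included, and the job is handed in when it is done.

```bash
mkdir -p pics; ls
python3 - <<'E'
from bench import *
import cv2,numpy as np
s=read_state();print(s)
for n in("scene","top"):
    c=capture(n);cv2.imwrite(f"pics/{n}0.png",c["color"][:,:,::-1]);np.savez(f"pics/{n}0.npz",**c);print(n,c["camera_matrix"],c["extrinsics"],c.keys())
E
```

```text
pics
{'t': 0.0, 'joint_pos': array([ 1.11207816e+00,  2.64732725e-01,  1.60535649e+00,  2.20076438e-06,
        1.27373491e+00, -3.68536925e-02]), 'dq': array([-0.00127257,  0.00110505, -0.00141704,  0.00030811,  0.0004355 ,
       -0.00089732]), 'joint_efforts': array([-2.42700757e-03, -5.02107382e+01, -3.56873810e+01,  7.24879280e-02,
        2.94169667e-02, -2.04349258e-04]), 'position': array([276.04970728, 615.20582594, 245.41123578]), 'tool_rot': array([ 5.70448904e-04,  8.39482283e-01,  5.43385914e-01, -9.58880367e-04]), 'wrist_force': array([-0.59102262, -0.08003008,  0.49810429]), 'torque': array([0.01792796, 0.00776936, 0.01080593]), 'opening': 1.0017668659020136}
scene [[475.2281121    0.         322.60932758]
 [  0.         475.2281121  234.78045877]
 [  0.           0.           1.        ]] [[-6.93645100e-01  7.20257919e-01 -9.21983912e-03  3.90207921e+02]
 [-5.77391970e-01 -5.48314034e-01  6.04954737e-01  1.87548245e+02]
 [ 4.30668073e-01  4.24947350e-01  7.96206481e-01 -1.46553880e+03]
 [ 0.00000000e+00  0.00000000e+00  0.00000000e+00  1.00000000e+00]] dict_keys(['color', 'camera_matrix', 'extrinsics'])
top [[475.73474226   0.         316.71916668]
 [  0.         475.73474226 236.14807607]
 [  0.           0.           1.        ]] [[-4.91628010e-02 -9.98787001e-01 -2.74684428e-03 -4.49465128e+01]
 [ 9.76539218e-01 -4.86446238e-02  2.09773344e-01 -5.43597532e+02]
 [-2.09652508e-01  7.63064398e-03  9.77746183e-01 -1.52424209e+03]
 [ 0.00000000e+00  0.00000000e+00  0.00000000e+00  1.00000000e+00]] dict_keys(['color', 'camera_matrix', 'extrinsics'])
```

View pics/top0.png

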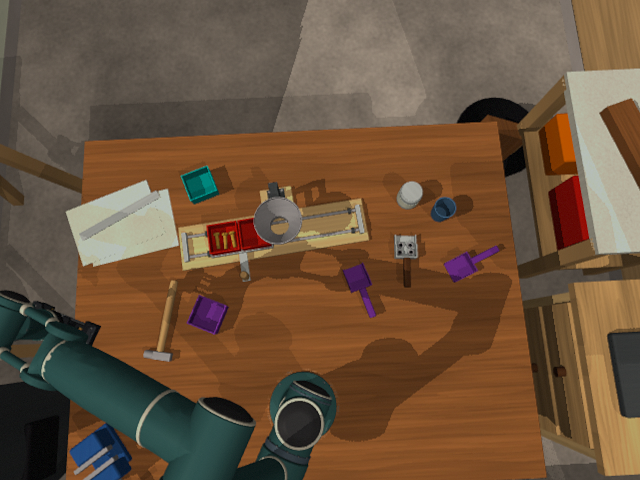

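View pics/scene0.png

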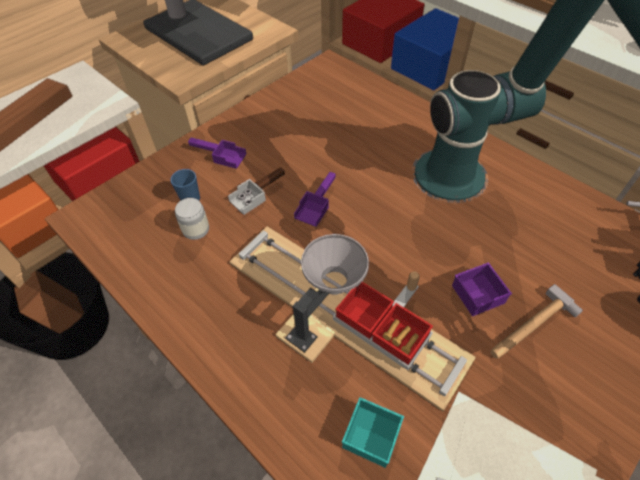

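Top view: scoop with nuts (406,246), handle to (407,285). Look-alikes: purple scoops (357,278) and (461,266), which I leave. Empty red bin (257,233), bolts bin (225,238), and purple (208,314) and turquoise (200,184) bins, which I leave. Funnel (278,221), knob (245,270). Next, a close crop of the choice.

```bash
cat > h.py <<'E'
import numpy as np,cv2
from scipy.spatial.transform import Rotation as R
from bench import *
def ray(c,u,v):
    K=c["camera_matrix"];E=c["extrinsics"];Rm=E[:3,:3];o=-Rm.T@E[:3,3]
    d=Rm.T@np.array([(u-K[0,2])/K[0,0],-(v-K[1,2])/K[1,1],-1]);return o,d
def onz(c,u,v,z):
    o,d=ray(c,u,v);return o+d*(z-o[2])/d[2]
def proj(c,p):
    E=c["extrinsics"];q=E[:3,:3]@p+E[:3,3];K=c["camera_matrix"]
    return np.array([K[0,2]+K[0,0]*q[0]/-q[2],K[1,2]-K[1,1]*q[1]/-q[2]])
def load(n):return dict(np.load(f"pics/{n}.npz"))
E
python3 - <<'E'
from h import *
i=cv2.imread("pics/top0.png")
a=cv2.resize(i[175:295,170:370],None,fx=4,fy=4,interpolation=cv2.INTER_CUBIC)
b=cv2.resize(i[225:295,340:440],None,fx=4,fy=4,interpolation=cv2.INTER_CUBIC)
o=np.zeros((600,800,3),np.uint8);o[:,:]=0
a=a[:,:];o[:480]=a
cv2.imwrite("pics/crop1.png",o[:480])
j=cv2.imread("pics/scene0.png")
b=cv2.resize(i[225:295,340:440],None,fx=4,fy=4,interpolation=cv2.INTER_CUBIC)
d=cv2.resize(j[160:230,220:320],None,fx=4,fy=4,interpolation=cv2.INTER_CUBIC)
cv2.imwrite("pics/crop2.png",np.hstack([b,d]))
E
```

```text
(no output)
```

View pics/crop1.png

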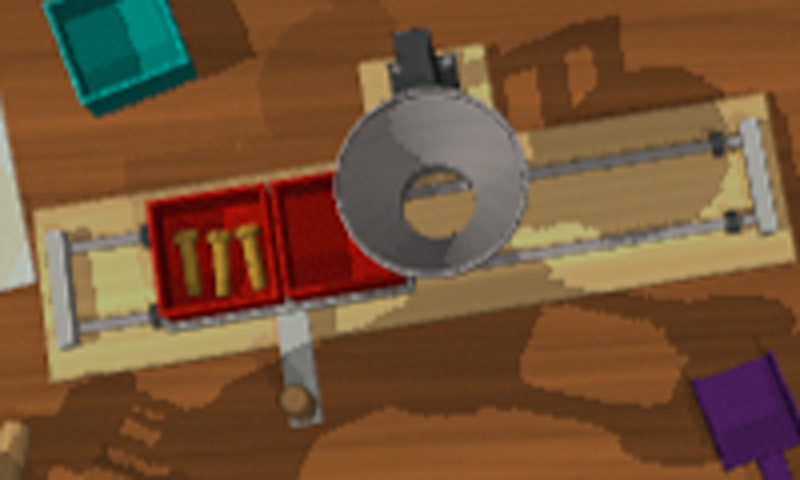

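View pics/crop2.png

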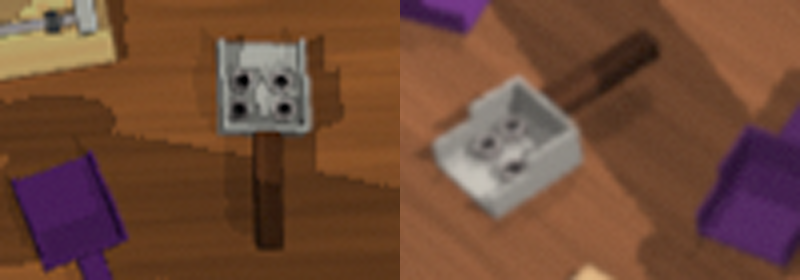

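Run:
```python
from h import *
np.set_printoptions(precision=1,suppress=True)
c=load("top0")
A=lambda x,y,z:onz(c,170+x/4,175+y/4,z)
B=lambda x,y,z:onz(c,340+x/4,225+y/4,z)
bc=[A(36,212,12),A(52,382,12),A(797,260,12),A(767,95,12)]
print("board",np.array(bc)); L=(bc[0]+bc[1])/2;Rr=(bc[2]+bc[3])/2
d=L-Rr;print("len",np.linalg.norm(d),"yaw",np.degrees(np.arctan2(-d[0],d[1])))
f=(A(334,182,184)+A(527,182,184)+A(430,88,184)+A(430,275,184))/4;print("funnel",f)
print("knob",A(297,400,89))
y=d/np.linalg.norm(d);x=np.array([y[1],-y[0],0])
k=A(297,400,89)-f;print("knob in station",k@x,k@y)
for p in[(148,203),(265,185),(283,312),(165,318),(275,182),(288,302)]:
  q=A(*p,80)-f;print("bin",q@x,q@y)
print("scoop back",B(221,131,38),B(308,131,38),"front",B(219,38,23),B(306,42,23))
print("handle",B(269,247,40),B(268,135,40))
print(R.from_quat(np.roll(read_state()["tool_rot"],-1)).as_matrix())
# hammer, purple bin for clearances
print("hammer",onz(c,157,356,20),onz(c,173,282,20),"purple bin top", onz(c,200,294,50),onz(c,228,305,50))
print("cup",onz(c,443,209,45),"tin",onz(c,410,195,50),"pscoop",onz(c,357,278,10),onz(c,375,315,30))
```

```text
board [[ 602.7  399.4   12. ]
 [ 454.6  384.2   12. ]
 [ 528.1 -250.7   12. ]
 [ 675.7 -235.2   12. ]]
len 639.007947528662 yaw 6.585334319444893
funnel [569.4  47.1 184. ]
knob [418.4 166.5  89. ]
knob in station -136.24371630705073 136.00147932481894
bin 46.99665460653968 236.80531749920655
bin 46.32911916402418 139.74267216295473
bin -61.63161345259822 138.94658840022743
bin -50.81645397388192 234.27117665496888
bin 47.50466955906014 131.26904396200138
bin -54.09920675343066 133.85109606193015
scoop back [ 458.3 -329.7   38. ] [ 454.7 -402.1   38. ] front [ 540.7 -337.3   23. ] [ 533.5 -410.8   23. ]
handle [ 359.8 -360.7   40. ] [ 452.7 -368.1   40. ]
[[ 0.4  0.9 -0. ]
 [ 0.9 -0.4 -0. ]
 [-0.  -0.  -1. ]]
hammer [178.5 463.3  20. ] [416.2 415.   20. ] purple bin top [368.7 317.5  50. ] [328.6 226.7  50. ]
cup [ 616.1 -504.2   45. ] tin [ 669.6 -395.9   50. ] pscoop [ 400.4 -200.4   10. ] [ 274.  -249.2   30. ]
```

```bash
cat >> h.py <<'E'
def delta(p,Rt=None,s=None):
    "shift (m) and turn (deg) in the tool's axes from the present pose to world pose p, Rt"
    s=s or read_state();R0=R.from_quat(np.roll(s["tool_rot"],-1));Rt=Rt or R0
    d=R0.inv().apply(np.array(p)-s["position"])/1000;w=np.degrees((R0.inv()*Rt).as_rotvec())
    return d.round(4),w.round(1)
def tool(xang,tilt=0):
    "tool down, jaws along world angle xang; tilt>0 swings tool z (fingers) towards tool -y, deg"
    a=np.radians(xang);x=np.array([np.cos(a),np.sin(a),0]);z=np.array([0,0,-1.]);y=np.cross(z,x)
    return R.from_matrix(np.c_[x,y,z])*R.from_rotvec([np.radians(tilt),0,0])
E
python3 - <<'E'
from h import *
s0=load("scene0")
for p in [(418.4,166.5,89),(569.4,47.1,184),(422,-363.5,40),(359.8,-360.7,40)]:print(p,proj(s0,np.array(p)))
p=delta([419,166.5,150],tool(96.6));print(p)
E
```

```text
(418.4, 166.5, 89) [413.64238209 272.79346264]
(569.4, 47.1, 184) [334.99922296 259.91401644]
(422, -363.5, 40) [266.95963242 178.21629955]
(359.8, -360.7, 40) [282.94165692 167.81855852]
(array([-0.3508,  0.3141,  0.0962]), array([ -0. ,   0.1, -30.8]))
```

```bash
python3 -m pendant '[{"tx":-0.351,"ty":0.314,"tz":0.02,"wz":-30.8,"fingers":0},{"tx":-0.351,"ty":0.314,"tz":0.02,"wz":-30.8,"fingers":0},{"tx":-0.351,"ty":0.314,"tz":0.02,"wz":-30.8,"fingers":0},{"tx":-0.351,"ty":0.314,"tz":0.02,"wz":-30.8,"fingers":0},{"tx":-0.351,"ty":0.314,"tz":0.02,"wz":-30.8,"fingers":0},{"tx":-0.351,"ty":0.314,"tz":0.02,"wz":-30.8,"fingers":0},{"tx":-0.351,"ty":0.314,"tz":0.02,"wz":-30.8,"fingers":0},{"tx":-0.351,"ty":0.314,"tz":0.02,"wz":-30.8,"fingers":0},{"tx":-0.351,"ty":0.314,"tz":0.096,"wz":-30.8,"fingers":0},{"tx":-0.351,"ty":0.314,"tz":0.096,"wz":-30.8,"fingers":0},{"tx":-0.351,"ty":0.314,"tz":0.096,"wz":-30.8,"fingers":0}]' 20
python3 - <<'E'
from h import *
c=capture("wrist");cv2.imwrite("pics/wrist1.png",c["color"][:,:,::-1]);np.savez("pics/wrist1.npz",**c)
print(delta([419,166.5,54],tool(96.6)))
E
```

```text
(array([-0.3507,  0.3142,  0.1923]), array([ -0. ,   0.1, -30.8]))validation failed for argument at $[0]...
```

View pics/wrist1.png

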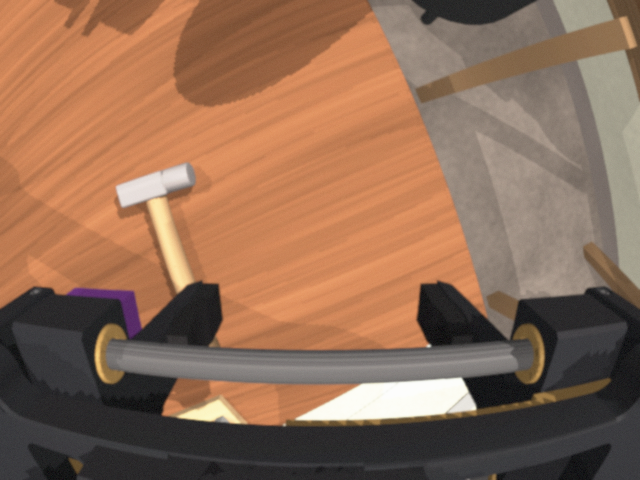

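The call was refused, so the arm did not move and this wrist view shows the start pose. The rows probably need all seven keys.

```bash
python3 -m pendant '[{"tx":-0.351,"ty":0.314,"tz":0.02,"wx":0,"wy":0,"wz":-30.8,"fingers":0},{"tx":-0.351,"ty":0.314,"tz":0.02,"wx":0,"wy":0,"wz":-30.8,"fingers":0},{"tx":-0.351,"ty":0.314,"tz":0.02,"wx":0,"wy":0,"wz":-30.8,"fingers":0},{"tx":-0.351,"ty":0.314,"tz":0.02,"wx":0,"wy":0,"wz":-30.8,"fingers":0},{"tx":-0.351,"ty":0.314,"tz":0.02,"wx":0,"wy":0,"wz":-30.8,"fingers":0},{"tx":-0.351,"ty":0.314,"tz":0.02,"wx":0,"wy":0,"wz":-30.8,"fingers":0},{"tx":-0.351,"ty":0.314,"tz":0.02,"wx":0,"wy":0,"wz":-30.8,"fingers":0},{"tx":-0.351,"ty":0.314,"tz":0.02,"wx":0,"wy":0,"wz":-30.8,"fingers":0},{"tx":-0.351,"ty":0.314,"tz":0.096,"wx":0,"wy":0,"wz":-30.8,"fingers":0},{"tx":-0.351,"ty":0.314,"tz":0.096,"wx":0,"wy":0,"wz":-30.8,"fingers":0},{"tx":-0.351,"ty":0.314,"tz":0.096,"wx":0,"wy":0,"wz":-30.8,"fingers":0}]' 20
python3 - <<'E'
from h import *
c=capture("wrist");cv2.imwrite("pics/wrist2.png",c["color"][:,:,::-1]);np.savez("pics/wrist2.npz",**c)
print(delta([419,166.5,54],tool(96.6)))
E
```

```text
t: 1.52
position: [418.1, 167.0, 149.9]
tool_rot: [-0.001, 0.665, 0.747, -0.001]
wrist_force: [0.4, -0.7, -0.1]
opening: 0.997
(array([-0.001 , -0.0004,  0.0974]), array([-0. , -0. ,  0.1]))
```

```bash
python3 -m pendant '[{"tx":0,"ty":-0.001,"tz":0.05,"wx":0,"wy":0,"wz":0,"fingers":0},{"tx":0,"ty":-0.001,"tz":0.096,"wx":0,"wy":0,"wz":0,"fingers":0},{"tx":0,"ty":-0.001,"tz":0.096,"wx":0,"wy":0,"wz":0,"fingers":0},{"tx":0,"ty":-0.001,"tz":0.096,"wx":0,"wy":0,"wz":0,"fingers":255},{"tx":0,"ty":-0.001,"tz":0.096,"wx":0,"wy":0,"wz":0,"fingers":255},{"tx":0,"ty":-0.001,"tz":0.096,"wx":0,"wy":0,"wz":0,"fingers":255},{"tx":0,"ty":-0.001,"tz":0.096,"wx":0,"wy":0,"wz":0,"fingers":255},{"tx":0,"ty":-0.001,"tz":0.096,"wx":0,"wy":0,"wz":0,"fingers":255},{"tx":0,"ty":-0.001,"tz":0.096,"wx":0,"wy":0,"wz":0,"fingers":255}]' 15
python3 - <<'E'
from h import *
s=read_state();print(s["opening"]*88,s["position"])
f=np.array([569.4,47.1]);a=np.radians(6.6);x=np.array([np.cos(a),np.sin(a)]);y=np.array([-x[1],x[0]])
k=s["position"][:2]-f;print("knob in station",k@x,k@y)
t=f+x*(k@x)+y*51.5;print(t,delta([*t,s["position"][2]]))
E
```

```text
t: 2.7
position: [418.1, 167.0, 54.7]
tool_rot: [-0.0, 0.665, 0.747, 0.0]
wrist_force: [-0.4, 1.2, 0.5]
opening: 0.34
29.92245780152202 [418.08312879 167.03474172  54.73205361]
knob in station -136.52910137382676 136.53183606844294
[427.85644573  82.56643156] (array([-0.085, -0.   , -0.   ]), array([0., 0., 0.]))
```

```bash
python3 -m pendant '[{"tx":-0.005,"ty":0,"tz":0,"wx":0,"wy":0,"wz":0,"fingers":255},{"tx":-0.015,"ty":0,"tz":0,"wx":0,"wy":0,"wz":0,"fingers":255},{"tx":-0.03,"ty":0,"tz":0,"wx":0,"wy":0,"wz":0,"fingers":255},{"tx":-0.045,"ty":0,"tz":0,"wx":0,"wy":0,"wz":0,"fingers":255},{"tx":-0.06,"ty":0,"tz":0,"wx":0,"wy":0,"wz":0,"fingers":255},{"tx":-0.075,"ty":0,"tz":0,"wx":0,"wy":0,"wz":0,"fingers":255},{"tx":-0.082,"ty":0,"tz":0,"wx":0,"wy":0,"wz":0,"fingers":255},{"tx":-0.085,"ty":0,"tz":0,"wx":0,"wy":0,"wz":0,"fingers":255},{"tx":-0.085,"ty":0,"tz":0,"wx":0,"wy":0,"wz":0,"fingers":255}]' 15
python3 - <<'E'
from h import *
s=read_state();print(s["opening"]*88,s["position"],s["wrist_force"])
o=[]
for n,b in(("top",(180,175,100,120)),("scene",(280,220,170,150))):
    c=capture(n);np.savez(f"pics/{n}1.npz",**c);i=c["color"][:,:,::-1]
    cv2.imwrite(f"pics/{n}1.png",i)
i=cv2.imread("pics/top1.png")[180:290,190:300];j=cv2.imread("pics/scene1.png")[230:340,300:410]
cv2.imwrite("pics/crop3.png",np.hstack([cv2.resize(k,(400,400),interpolation=cv2.INTER_CUBIC) for k in(i,j)]))
E
```

```text
t: 3.82
position: [427.8, 82.0, 54.7]
tool_rot: [0.0, 0.665, 0.747, -0.0]
wrist_force: [-2.0, -1.8, 3.4]
opening: 0.291
25.571023527719586 [427.82114108  81.98160718  54.69372305] [-1.95669664 -1.7666761   3.38117249]
```

View pics/crop3.png

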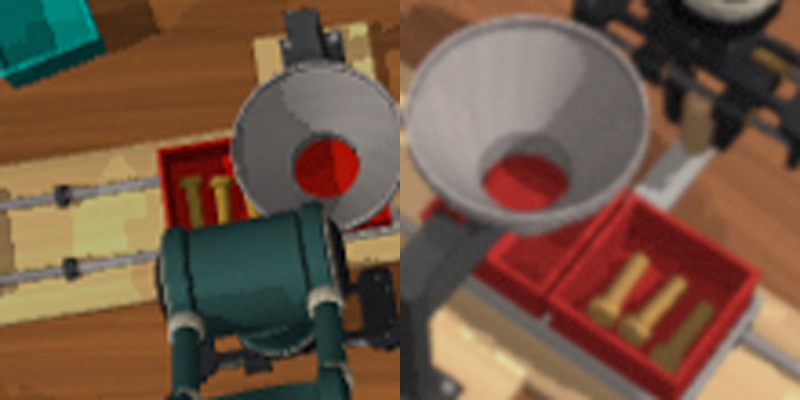

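Run:
```python
from h import *
c=load("scene1");f=np.array([569.4,47.1]);a=np.radians(6.6);x=np.array([np.cos(a),np.sin(a)]);y=np.array([-x[1],x[0]])
for p in[(755,272),(638,192),(675,393),(550,300)]:
    q=onz(c,300+(p[0]-400)*.275,230+p[1]*.275,80)[:2]-f;print(q@x,q@y)
# funnel rim in scene: left 405,right 648,top 15,bottom 230
e=[onz(c,300+(u-400)*.275,230+v*.275,184)[:2] for u,v in((405,118),(648,125),(520,15),(530,232))];print(np.mean(e,0),e)
```

```text
-43.76951663026613 149.5727115687609
-48.17926166369929 56.5757905039641
56.45122122464668 154.8642474866671
51.07630795097885 57.00080013681361
[576.16453857  51.94232857] [array([625.56108095,  -2.13036634]), array([527.72617592, 108.11816321]), array([520.01186541,  -5.29670727]), array([631.35903198, 107.0782247 ])]
```

Carriage is in place: the red empty bin fills the spout opening, and the bolts bin centre is about 104 mm off (103 expected). Release and retreat.

```bash
python3 -m pendant '[{"tx":0,"ty":0,"tz":0,"wx":0,"wy":0,"wz":0,"fingers":100},{"tx":0,"ty":0,"tz":0,"wx":0,"wy":0,"wz":0,"fingers":100},{"tx":0,"ty":0,"tz":0,"wx":0,"wy":0,"wz":0,"fingers":100},{"tx":0,"ty":0,"tz":0,"wx":0,"wy":0,"wz":0,"fingers":100},{"tx":0,"ty":0,"tz":-0.04,"wx":0,"wy":0,"wz":0,"fingers":100},{"tx":0,"ty":0,"tz":-0.1,"wx":0,"wy":0,"wz":0,"fingers":100},{"tx":0,"ty":0,"tz":-0.15,"wx":0,"wy":0,"wz":0,"fingers":0},{"tx":0,"ty":0,"tz":-0.16,"wx":0,"wy":0,"wz":0,"fingers":0},{"tx":0,"ty":0,"tz":-0.16,"wx":0,"wy":0,"wz":0,"fingers":0}]' 15
python3 - <<'E'
from h import *
s=read_state();print(s["opening"]*88,s["position"],s["joint_pos"])
print(delta([420,-200,215],tool(0)))
E
```

```text
t: 5.05
position: [428.1, 82.5, 214.9]
tool_rot: [0.0, 0.665, 0.747, 0.0]
wrist_force: [0.1, -0.1, -0.7]
opening: 0.93
81.86149063800237 [428.14280493  82.5419144  214.8975149 ] [ 1.33309493e-01 -1.79764233e-01  2.12497559e+00  9.56985427e-06
  1.19518680e+00 -1.55327907e+00]
(array([-2.797e-01, -4.070e-02, -2.000e-04]), array([ 0. , -0.1, 96.6]))
```

```bash
python3 -m pendant '[{"tx":-0.06,"ty":-0.01,"tz":0,"wx":0,"wy":0,"wz":10,"fingers":0},{"tx":-0.12,"ty":-0.02,"tz":0,"wx":0,"wy":0,"wz":20,"fingers":0},{"tx":-0.18,"ty":-0.03,"tz":0,"wx":0,"wy":0,"wz":30,"fingers":0},{"tx":-0.24,"ty":-0.04,"tz":0,"wx":0,"wy":0,"wz":40,"fingers":0},{"tx":-0.28,"ty":-0.04,"tz":0,"wx":0,"wy":0,"wz":50,"fingers":0},{"tx":-0.28,"ty":-0.04,"tz":0,"wx":0,"wy":0,"wz":60,"fingers":0},{"tx":-0.28,"ty":-0.04,"tz":0,"wx":0,"wy":0,"wz":70,"fingers":0},{"tx":-0.28,"ty":-0.04,"tz":0,"wx":0,"wy":0,"wz":80,"fingers":0},{"tx":-0.28,"ty":-0.04,"tz":0,"wx":0,"wy":0,"wz":90,"fingers":0},{"tx":-0.28,"ty":-0.04,"tz":0,"wx":0,"wy":0,"wz":96.6,"fingers":0},{"tx":-0.28,"ty":-0.04,"tz":0,"wx":0,"wy":0,"wz":96.6,"fingers":0}]' 15
python3 - <<'E'
from h import *
print(read_state()["joint_pos"])
for t in(0,30):print(t,delta([422,-363.5,150],tool(-95,t)))
E
```

```text
t: 6.42
position: [419.1, -199.5, 211.9]
tool_rot: [-0.001, 1.0, 0.001, -0.002]
wrist_force: [-0.2, 0.2, -0.5]
opening: 1.004
[-4.97901190e-01 -1.13748235e-01  2.07409115e+00 -2.56814537e-05
  1.18620435e+00 -4.99726465e-01]
0 (array([0.0029, 0.1642, 0.0615]), array([ 0.1,  0.3, 95.1]))
30 (array([0.0029, 0.1642, 0.0615]), array([22.8, 25.1, 92.6]))
```

```bash
python3 -m pendant '[{"tx":0,"ty":0.03,"tz":0,"wx":2,"wy":2,"wz":9,"fingers":0},{"tx":0,"ty":0.06,"tz":0,"wx":4,"wy":5,"wz":18,"fingers":0},{"tx":0,"ty":0.09,"tz":0,"wx":7,"wy":7,"wz":28,"fingers":0},{"tx":0,"ty":0.12,"tz":0,"wx":9,"wy":10,"wz":37,"fingers":0},{"tx":0.003,"ty":0.15,"tz":0.02,"wx":11,"wy":12,"wz":46,"fingers":0},{"tx":0.003,"ty":0.164,"tz":0.04,"wx":14,"wy":15,"wz":56,"fingers":0},{"tx":0.003,"ty":0.164,"tz":0.06,"wx":16,"wy":17.5,"wz":65,"fingers":0},{"tx":0.003,"ty":0.164,"tz":0.06,"wx":18,"wy":20,"wz":74,"fingers":0},{"tx":0.003,"ty":0.164,"tz":0.06,"wx":20.5,"wy":22.5,"wz":83,"fingers":0},{"tx":0.003,"ty":0.164,"tz":0.06,"wx":22.8,"wy":25.1,"wz":92.6,"fingers":0},{"tx":0.003,"ty":0.164,"tz":0.06,"wx":22.8,"wy":25.1,"wz":92.6,"fingers":0},{"tx":0.003,"ty":0.164,"tz":0.06,"wx":22.8,"wy":25.1,"wz":92.6,"fingers":0}]' 15
python3 - <<'E'
from h import *
s=read_state();print(s["joint_pos"])
c=capture("wrist");cv2.imwrite("pics/wrist3.png",c["color"][:,:,::-1]);np.savez("pics/wrist3.npz",**c)
h=np.array([np.cos(np.radians(-5)),np.sin(np.radians(-5))]);P=np.array([422,-363.5])+5.5*h
print(delta([*P,21],tool(-95,30)))
E
```

```text
t: 7.92
position: [423.5, -364.1, 154.2]
tool_rot: [0.175, -0.654, 0.711, -0.192]
wrist_force: [0.5, 0.4, -0.4]
opening: 0.999
[-0.99326608 -0.06495249  2.23655636  0.63336469  0.73011957  0.23218498]
(array([-0.0012,  0.064 ,  0.1173]), array([-0.2, -0.1,  0.2]))
```

View pics/wrist3.png

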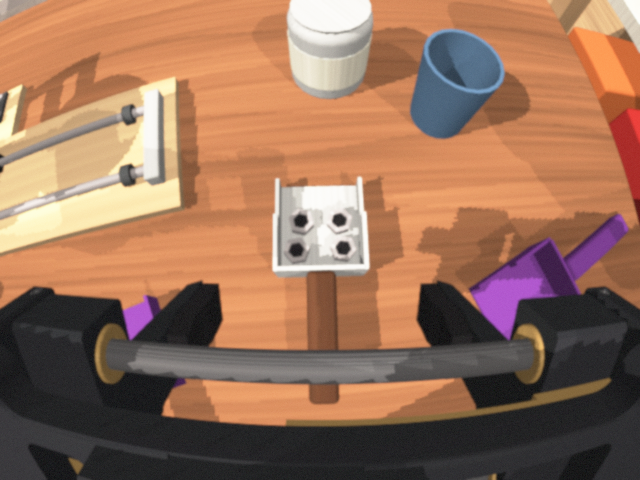

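Wrist view: four nuts in the aluminium scoop (318,228), handle centred between the jaws (322,320); purple scoops well to the sides. Descending.

```bash
python3 -m pendant '[{"tx":-0.001,"ty":0.03,"tz":0.05,"wx":0,"wy":0,"wz":0,"fingers":0},{"tx":-0.001,"ty":0.05,"tz":0.09,"wx":0,"wy":0,"wz":0,"fingers":0},{"tx":-0.001,"ty":0.064,"tz":0.117,"wx":0,"wy":0,"wz":0,"fingers":0},{"tx":-0.001,"ty":0.064,"tz":0.117,"wx":0,"wy":0,"wz":0,"fingers":0},{"tx":-0.001,"ty":0.064,"tz":0.117,"wx":0,"wy":0,"wz":0,"fingers":255},{"tx":-0.001,"ty":0.064,"tz":0.117,"wx":0,"wy":0,"wz":0,"fingers":255},{"tx":-0.001,"ty":0.064,"tz":0.117,"wx":0,"wy":0,"wz":0,"fingers":255},{"tx":-0.001,"ty":0.064,"tz":0.117,"wx":0,"wy":0,"wz":0,"fingers":255},{"tx":-0.001,"ty":0.064,"tz":0.117,"wx":0,"wy":0,"wz":0,"fingers":255},{"tx":-0.001,"ty":0.064,"tz":0.117,"wx":0,"wy":0,"wz":0,"fingers":255},{"tx":-0.001,"ty":0.064,"tz":0.117,"wx":0,"wy":0,"wz":0,"fingers":255},{"tx":-0.001,"ty":0.064,"tz":0.117,"wx":0,"wy":0,"wz":0,"fingers":255}]' 50
python3 - <<'E'
from h import *
s=read_state();print(s["opening"]*88,s["position"],s["wrist_force"],s["tool_rot"])
E
```

```text
t: 9.48
position: [427.2, -364.1, 21.4]
tool_rot: [0.175, -0.652, 0.712, -0.193]
wrist_force: [-1.7, -0.3, 1.3]
opening: 0.245
21.550333948956695 [ 427.24658357 -364.05467377   21.39996565] [-1.6632283  -0.2800147   1.31092777] [ 0.17520125 -0.65211336  0.7118882  -0.1930489 ]
```

```bash
cat >> h.py <<'E'
def pour(th,Lz,hd=5,back=25,F=(570,48)):
    a=np.radians(hd);h=np.array([np.cos(a),np.sin(a),0]);u=np.array([0,0,1.]);t=np.radians(th);g=np.radians(30-th)
    L=np.array([*F,0])-back*h+Lz*u
    P=L-115*(np.cos(t)*h-np.sin(t)*u)+27*(np.sin(t)*h+np.cos(t)*u)
    return P+11*(np.sin(g)*h-np.cos(g)*u),tool(hd-90,30-th)
E
python3 - <<'E'
from h import *
print(delta([427,-364,300],tool(-95,38)))
E
```

```text
(array([ 0.0006, -0.14  , -0.2409]), array([ 7.8, -0.1,  0. ]))
```

```bash
python3 -m pendant '[{"tx":0,"ty":-0.01,"tz":-0.017,"wx":0,"wy":0,"wz":0,"fingers":255},{"tx":0,"ty":-0.025,"tz":-0.043,"wx":2,"wy":0,"wz":0,"fingers":255},{"tx":0,"ty":-0.045,"tz":-0.077,"wx":4,"wy":0,"wz":0,"fingers":255},{"tx":0,"ty":-0.065,"tz":-0.112,"wx":6,"wy":0,"wz":0,"fingers":255},{"tx":0,"ty":-0.085,"tz":-0.147,"wx":8,"wy":0,"wz":0,"fingers":255},{"tx":0,"ty":-0.105,"tz":-0.181,"wx":8,"wy":0,"wz":0,"fingers":255},{"tx":0,"ty":-0.125,"tz":-0.216,"wx":8,"wy":0,"wz":0,"fingers":255},{"tx":0,"ty":-0.135,"tz":-0.237,"wx":8,"wy":0,"wz":0,"fingers":255},{"tx":0,"ty":-0.139,"tz":-0.242,"wx":8,"wy":0,"wz":0,"fingers":255},{"tx":0,"ty":-0.139,"tz":-0.242,"wx":8,"wy":0,"wz":0,"fingers":255}]' 50
python3 - <<'E'
from h import *
s=read_state();print(s["opening"]*88,s["position"],s["wrist_force"],s["joint_pos"])
p,r=pour(0,230);r=tool(-85,38)
print(p,delta(p,r))
E
```

```text
t: 10.72
position: [425.3, -362.5, 299.1]
tool_rot: [0.22, -0.639, 0.697, -0.241]
wrist_force: [0.4, -0.2, -3.1]
opening: 0.237
20.8305720701292 [ 425.28272193 -362.51965876  299.09127524] [ 0.37194733 -0.23730582 -3.05742918] [-1.06141688 -0.24820727  2.15436843  0.68223471  0.94344126  0.26701189]
[436.01181311  36.2775526  247.47372056] (array([-0.3983,  0.0506,  0.0255]), array([-0.1, -6.2, -7.8]))
```

```bash
python3 -m pendant '[{"tx":-0.01,"ty":0.001,"tz":0.001,"wx":0,"wy":-0.2,"wz":-0.3,"fingers":255},{"tx":-0.035,"ty":0.004,"tz":0.002,"wx":0,"wy":-0.6,"wz":-0.8,"fingers":255},{"tx":-0.07,"ty":0.009,"tz":0.004,"wx":0,"wy":-1.1,"wz":-1.4,"fingers":255},{"tx":-0.11,"ty":0.014,"tz":0.007,"wx":0,"wy":-1.7,"wz":-2.2,"fingers":255},{"tx":-0.15,"ty":0.019,"tz":0.009,"wx":0,"wy":-2.3,"wz":-3,"fingers":255},{"tx":-0.19,"ty":0.024,"tz":0.012,"wx":0,"wy":-3,"wz":-3.8,"fingers":255},{"tx":-0.23,"ty":0.029,"tz":0.015,"wx":0,"wy":-3.6,"wz":-4.5,"fingers":255},{"tx":-0.27,"ty":0.034,"tz":0.017,"wx":0,"wy":-4.2,"wz":-5.3,"fingers":255},{"tx":-0.31,"ty":0.04,"tz":0.02,"wx":0,"wy":-4.8,"wz":-6.1,"fingers":255},{"tx":-0.35,"ty":0.045,"tz":0.022,"wx":0,"wy":-5.4,"wz":-6.9,"fingers":255},{"tx":-0.38,"ty":0.048,"tz":0.024,"wx":0,"wy":-5.9,"wz":-7.5,"fingers":255},{"tx":-0.398,"ty":0.05,"tz":0.025,"wx":0,"wy":-6.2,"wz":-7.8,"fingers":255}]' 50
python3 - <<'E'
from h import *
s=read_state();print(s["opening"]*88,s["position"],s["joint_pos"])
o=[]
for n in("scene","top"):
    c=capture(n);cv2.imwrite(f"pics/{n}2.png",c["color"][:,:,::-1])
    i=c["color"][:,:,::-1];k=i[175:325,250:450] if n=="scene" else i[175:325,200:400]
    o.append(cv2.resize(k,(400,300),interpolation=cv2.INTER_CUBIC))
cv2.imwrite("pics/crop4.png",np.hstack(o))
for th,Lz in((0,215),(15,208),(30,200),(40,192),(45,190),(50,190),(55,190),(60,190),(66,190)):
    p,r=pour(th,Lz);print(th,p.round(),*delta(p,r))
E
```

```text
t: 12.22
position: [434.8, 37.7, 246.0]
tool_rot: [-0.24, 0.698, -0.638, 0.219]
wrist_force: [-0.3, 0.2, -3.0]
opening: 0.241
21.2164754242702 [434.77905579  37.6849462  245.99939529] [-0.02411647 -0.66548852  2.49550669  0.11503973  0.6558167   1.3901519 ]
0 [436.  36. 232.] [0.0016 0.0075 0.0113] [-7.9  0.1  0.2]
15 [444.  37. 253.] [ 0.0016 -0.0118 -0.    ] [-22.9   0.1   0.2]
30 [459.  38. 270.] [ 0.0017 -0.034  -0.0039] [-37.9   0.1   0.2]
40 [473.  39. 276.] [ 0.0017 -0.0482 -0.0002] [-47.9   0.1   0.2]
45 [480.  40. 280.] [ 0.0017 -0.0566  0.0013] [-52.9   0.1   0.2]
50 [488.  41. 285.] [ 0.0018 -0.0663  0.002 ] [-57.9   0.    0.2]
55 [497.  42. 290.] [ 0.0018 -0.0758  0.0036] [-62.9   0.    0.2]
60 [506.  42. 294.] [ 0.0018 -0.0852  0.006 ] [-67.9   0.    0.2]
66 [517.  43. 297.] [ 0.0019 -0.0961  0.01  ] [-73.9   0.    0.2]
```

View pics/crop4.png

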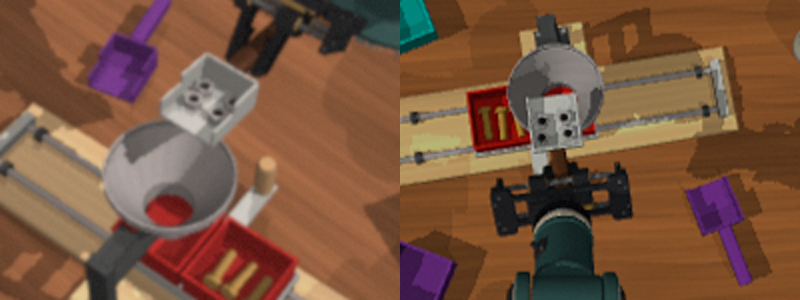

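All four nuts are in the scoop, centred over the funnel. Tipping.

```bash
python3 -m pendant '[{"tx":0.001,"ty":0.003,"tz":0.008,"wx":-5,"wy":0,"wz":0,"fingers":255},{"tx":0.002,"ty":-0.004,"tz":0.005,"wx":-16,"wy":0,"wz":0,"fingers":255},{"tx":0.002,"ty":-0.012,"tz":0,"wx":-23,"wy":0,"wz":0,"fingers":255},{"tx":0.002,"ty":-0.023,"tz":-0.002,"wx":-30,"wy":0,"wz":0,"fingers":255},{"tx":0.002,"ty":-0.034,"tz":-0.004,"wx":-38,"wy":0,"wz":0,"fingers":255},{"tx":0.002,"ty":-0.041,"tz":-0.002,"wx":-43,"wy":0,"wz":0,"fingers":255},{"tx":0.002,"ty":-0.048,"tz":0,"wx":-48,"wy":0,"wz":0,"fingers":255},{"tx":0.002,"ty":-0.052,"tz":0.001,"wx":-50.5,"wy":0,"wz":0,"fingers":255},{"tx":0.002,"ty":-0.057,"tz":0.001,"wx":-53,"wy":0,"wz":0,"fingers":255},{"tx":0.002,"ty":-0.0615,"tz":0.002,"wx":-55.5,"wy":0,"wz":0,"fingers":255},{"tx":0.002,"ty":-0.066,"tz":0.002,"wx":-58,"wy":0,"wz":0,"fingers":255},{"tx":0.002,"ty":-0.066,"tz":0.002,"wx":-58,"wy":0,"wz":0,"fingers":255}]' 50
python3 - <<'E'
from h import *
s=read_state();print(s["opening"]*88,s["position"],s["wrist_force"],s["joint_pos"])
for th,Lz in((55,190),(60,190),(66,190),(72,190)):
    p,r=pour(th,Lz);print(th,p.round(),*delta(p,r))
E
```

```text
t: 13.82
position: [490.6, 37.6, 287.2]
tool_rot: [0.127, 0.726, -0.666, -0.117]
wrist_force: [0.0, -0.7, -2.8]
opening: 0.246
21.60765219672645 [490.60947347  37.62279921 287.22894698] [ 1.05655012e-03 -7.10225433e-01 -2.82557109e+00] [ 0.03669144  0.1197601   1.73563065 -0.01598002  1.63178116  1.52386718]
55 [497.  42. 290.] [-0.0034 -0.0053 -0.0045] [-5.2  0.1 -0.1]
60 [506.  42. 294.] [-0.0035 -0.0123 -0.0112] [-10.2   0.1  -0.1]
66 [517.  43. 297.] [-0.0035 -0.0215 -0.0183] [-16.2   0.1  -0.1]
72 [528.  44. 300.] [-0.0035 -0.0314 -0.0244] [-22.2   0.1  -0.1]
```

```bash
python3 -m pendant '[{"tx":-0.002,"ty":-0.003,"tz":-0.002,"wx":-2.5,"wy":0,"wz":0,"fingers":255},{"tx":-0.0035,"ty":-0.005,"tz":-0.0045,"wx":-5,"wy":0,"wz":0,"fingers":255},{"tx":-0.0035,"ty":-0.009,"tz":-0.008,"wx":-7.5,"wy":0,"wz":0,"fingers":255},{"tx":-0.0035,"ty":-0.012,"tz":-0.011,"wx":-10,"wy":0,"wz":0,"fingers":255},{"tx":-0.0035,"ty":-0.017,"tz":-0.015,"wx":-13,"wy":0,"wz":0,"fingers":255},{"tx":-0.0035,"ty":-0.0215,"tz":-0.018,"wx":-16,"wy":0,"wz":0,"fingers":255},{"tx":-0.0035,"ty":-0.0215,"tz":-0.018,"wx":-16,"wy":0,"wz":0,"fingers":255},{"tx":-0.0035,"ty":-0.0215,"tz":-0.018,"wx":-16,"wy":0,"wz":0,"fingers":255},{"tx":-0.0035,"ty":-0.0215,"tz":-0.018,"wx":-16,"wy":0,"wz":0,"fingers":255},{"tx":-0.0035,"ty":-0.0215,"tz":-0.018,"wx":-16,"wy":0,"wz":0,"fingers":255}]' 50
python3 - <<'E'
from h import *
s=read_state();print(s["opening"]*88,s["position"],s["wrist_force"],s["joint_pos"])
o=[]
for n in("scene","wrist"):
    c=capture(n)
    i=c["color"][:,:,::-1];k=i[175:325,250:450] if n=="scene" else i
    o.append(cv2.resize(k,(400,300),interpolation=cv2.INTER_CUBIC))
cv2.imwrite("pics/crop5.png",np.hstack(o))
E
```

```text
t: 15.08
position: [515.6, 43.7, 298.4]
tool_rot: [0.226, 0.701, -0.644, -0.207]
wrist_force: [-0.8, -0.1, -2.6]
opening: 0.247
21.708970560800367 [515.61021269  43.70559861 298.43215919] [-0.75408462 -0.11064858 -2.64699163] [ 0.05039891  0.33822075  1.52876805 -0.02296206  1.89766303  1.5351363 ]
```

View pics/crop5.png

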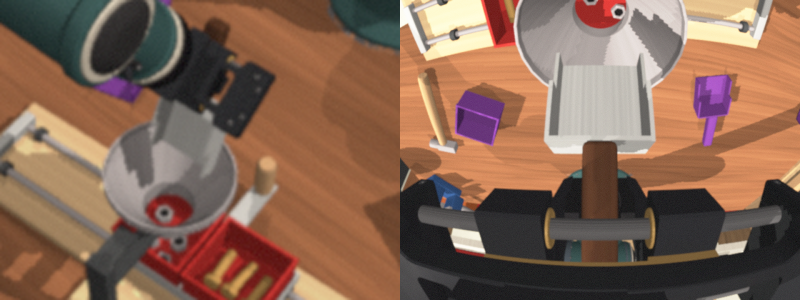

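Scoop is empty and nuts show in the red bin. Level off upwards and take it back.

Run:
```python
from h import *
s=read_state()
for p,r in (((500,42,340),tool(-85,-20)),((470,38,360),tool(-85,5)),((450,38,360),tool(-85,30))):print(delta(p,r))
q=dict(s);q["position"]=np.array([450,38,360]);q["tool_rot"]=np.roll(tool(-85,30).as_quat(),1)
print(delta([427,-364,120],tool(-95,30),q))
```

```text
(array([ 0.0004,  0.0372, -0.0246]), array([15.7, -0. , -0.1]))
(array([ 0.0019,  0.0734, -0.0232]), array([40.7, -0. , -0.1]))
(array([ 0.0001,  0.0896, -0.0115]), array([65.7, -0.1, -0.1]))
(array([0.3985, 0.1702, 0.1789]), array([-0. ,  5. ,  8.7]))
```

```bash
python3 -m pendant '[{"tx":0,"ty":0.02,"tz":-0.014,"wx":8,"wy":0,"wz":0,"fingers":255},{"tx":0,"ty":0.037,"tz":-0.025,"wx":16,"wy":0,"wz":0,"fingers":255},{"tx":0.001,"ty":0.05,"tz":-0.025,"wx":24,"wy":0,"wz":0,"fingers":255},{"tx":0.001,"ty":0.062,"tz":-0.024,"wx":32,"wy":0,"wz":0,"fingers":255},{"tx":0.001,"ty":0.073,"tz":-0.023,"wx":40.7,"wy":0,"wz":0,"fingers":255},{"tx":0,"ty":0.079,"tz":-0.019,"wx":49,"wy":0,"wz":0,"fingers":255},{"tx":0,"ty":0.085,"tz":-0.015,"wx":57,"wy":0,"wz":0,"fingers":255},{"tx":0,"ty":0.09,"tz":-0.012,"wx":65.7,"wy":0,"wz":0,"fingers":255},{"tx":0,"ty":0.09,"tz":-0.012,"wx":65.7,"wy":0,"wz":0,"fingers":255}]' 50
python3 - <<'E'
from h import *
s=read_state();print(s["opening"]*88,s["position"],s["joint_pos"])
print(delta([427,-364,280],tool(-95,30)),delta([427,-364,120],tool(-95,30)))
E
```

```text
t: 16.3
position: [446.3, 38.0, 357.6]
tool_rot: [-0.188, 0.712, -0.653, 0.174]
wrist_force: [-0.1, -0.4, -1.9]
opening: 0.24
21.140673689945704 [446.31885072  38.01602595 357.63441221] [-0.00253381 -0.5857423   2.21092015  0.0509642   1.00037426  1.46586733]
(array([0.3988, 0.0853, 0.0412]), array([0.3, 4.9, 8.6])) (array([0.3986, 0.1646, 0.1802]), array([0.3, 4.9, 8.6]))
```

```bash
python3 -m pendant '[{"tx":0.03,"ty":0.006,"tz":0.003,"wx":0,"wy":0.4,"wz":0.6,"fingers":255},{"tx":0.08,"ty":0.017,"tz":0.008,"wx":0,"wy":1,"wz":1.7,"fingers":255},{"tx":0.13,"ty":0.028,"tz":0.013,"wx":0,"wy":1.6,"wz":2.8,"fingers":255},{"tx":0.18,"ty":0.038,"tz":0.019,"wx":0,"wy":2.2,"wz":3.9,"fingers":255},{"tx":0.23,"ty":0.049,"tz":0.024,"wx":0,"wy":2.8,"wz":5,"fingers":255},{"tx":0.28,"ty":0.06,"tz":0.029,"wx":0,"wy":3.4,"wz":6,"fingers":255},{"tx":0.33,"ty":0.07,"tz":0.034,"wx":0,"wy":4,"wz":7.1,"fingers":255},{"tx":0.37,"ty":0.09,"tz":0.05,"wx":0,"wy":4.5,"wz":8,"fingers":255},{"tx":0.399,"ty":0.115,"tz":0.094,"wx":0.3,"wy":4.9,"wz":8.6,"fingers":255},{"tx":0.399,"ty":0.14,"tz":0.137,"wx":0.3,"wy":4.9,"wz":8.6,"fingers":255},{"tx":0.399,"ty":0.165,"tz":0.18,"wx":0.3,"wy":4.9,"wz":8.6,"fingers":255},{"tx":0.399,"ty":0.165,"tz":0.18,"wx":0.3,"wy":4.9,"wz":8.6,"fingers":255}]' 50
python3 - <<'E'
from h import *
s=read_state();print(s["opening"]*88,s["position"],s["joint_pos"])
print(delta([427.2,-364,25],tool(-95,30)))
o=[]
for n in("scene","top"):
    c=capture(n)
    i=c["color"][:,:,::-1];k=i[100:400,150:550] if n=="scene" else i[190:265,225:325]
    o.append(cv2.resize(k,(400,300),interpolation=cv2.INTER_CUBIC))
cv2.imwrite("pics/crop6.png",np.hstack(o))
E
```

```text
t: 17.8
position: [429.9, -361.7, 117.2]
tool_rot: [0.177, -0.653, 0.713, -0.186]
wrist_force: [-0.8, 0.3, -1.5]
opening: 0.245
21.528155070604637 [ 429.87003803 -361.74167573  117.20098646] [-9.79730836e-01  5.82523566e-04  2.25277219e+00  6.84187977e-01
  6.70291496e-01  1.79802895e-01]
(array([0.0034, 0.0479, 0.0788]), array([ 0.2,  0.5, -0.2]))
```

View pics/crop6.png

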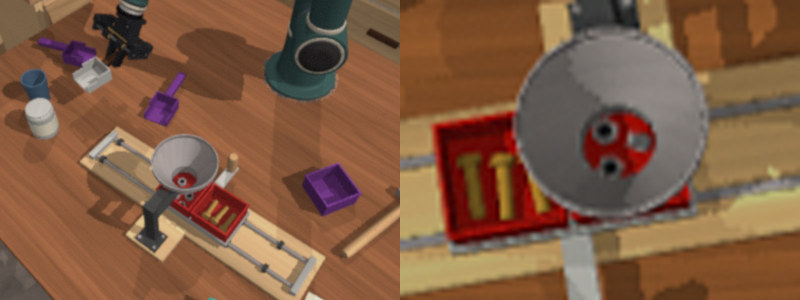

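Top view shows three nuts through the spout; in the scene view another shows outside it. Set the scoop down slowly.

```bash
python3 -m pendant '[{"tx":0.003,"ty":0.018,"tz":0.03,"wx":0,"wy":0.4,"wz":0,"fingers":255},{"tx":0.003,"ty":0.036,"tz":0.06,"wx":0,"wy":0.4,"wz":0,"fingers":255},{"tx":0.003,"ty":0.045,"tz":0.075,"wx":0,"wy":0.4,"wz":0,"fingers":255},{"tx":0.003,"ty":0.048,"tz":0.079,"wx":0,"wy":0.4,"wz":0,"fingers":255},{"tx":0.003,"ty":0.048,"tz":0.08,"wx":0,"wy":0.4,"wz":0,"fingers":255}]' 50
python3 - <<'E'
from h import *
s=read_state();print(s["position"],s["wrist_force"],delta([s["position"][0],s["position"][1],21.4],tool(-95,30)))
E
```

```text
t: 18.52
position: [431.4, -369.1, 31.7]
tool_rot: [0.174, -0.652, 0.712, -0.196]
wrist_force: [0.5, 0.2, -1.9]
opening: 0.244
[ 431.3643761  -369.0706809    31.68987904] [ 0.47413183  0.18765766 -1.85217954] (array([-0.0001,  0.0052,  0.0089]), array([-0.4, -0.5,  0.1]))
```

```bash
python3 -m pendant '[{"tx":0,"ty":0,"tz":0,"wx":0,"wy":0,"wz":0,"fingers":255}]' 50
python3 - <<'E'
from h import *
s=read_state();print(s["position"],s["wrist_force"],delta([s["position"][0],s["position"][1],21.4],tool(-95,30)))
E
```

```text
t: 18.65
position: [431.0, -368.6, 31.3]
tool_rot: [0.173, -0.652, 0.712, -0.196]
wrist_force: [0.1, 0.2, -2.2]
opening: 0.24
[ 430.9687323  -368.60231477   31.31256599] [ 0.07048178  0.16750533 -2.21262097] (array([-0.0001,  0.005 ,  0.0086]), array([-0.4, -0.5,  0.1]))
```

```bash
python3 -m pendant '[{"tx":0,"ty":0.002,"tz":0.003,"wx":0,"wy":0,"wz":0,"fingers":255},{"tx":0,"ty":0.003,"tz":0.005,"wx":0,"wy":0,"wz":0,"fingers":255},{"tx":0,"ty":0.004,"tz":0.007,"wx":0,"wy":0,"wz":0,"fingers":255},{"tx":0,"ty":0.0045,"tz":0.008,"wx":0,"wy":0,"wz":0,"fingers":255},{"tx":0,"ty":0.0045,"tz":0.008,"wx":0,"wy":0,"wz":0,"fingers":255}]' 50
python3 - <<'E'
from h import *
s=read_state();print(s["position"],s["wrist_force"],delta([s["position"][0],s["position"][1],21.4],tool(-95,30)))
E
```

```text
t: 19.27
position: [430.4, -367.5, 21.1]
tool_rot: [0.174, -0.652, 0.712, -0.195]
wrist_force: [-5.3, 2.9, 7.5]
opening: 0.239
[ 430.40340232 -367.53181231   21.11038401] [-5.34447449  2.90793504  7.50174511] (array([ 0.    , -0.0001, -0.0003]), array([-0.3, -0.4,  0. ]))
```

Touching the bench (about +9 N); release gently, then back off upwards.

```bash
python3 -m pendant '[{"tx":0,"ty":-0.0002,"tz":-0.0005,"wx":0,"wy":0,"wz":0,"fingers":110},{"tx":0,"ty":-0.0002,"tz":-0.0005,"wx":0,"wy":0,"wz":0,"fingers":110},{"tx":0,"ty":-0.0002,"tz":-0.0005,"wx":0,"wy":0,"wz":0,"fingers":110},{"tx":0,"ty":-0.0002,"tz":-0.0005,"wx":0,"wy":0,"wz":0,"fingers":110},{"tx":0,"ty":-0.0002,"tz":-0.0005,"wx":0,"wy":0,"wz":0,"fingers":110},{"tx":0,"ty":-0.015,"tz":-0.025,"wx":0,"wy":0,"wz":0,"fingers":110},{"tx":0,"ty":-0.04,"tz":-0.07,"wx":0,"wy":0,"wz":0,"fingers":110},{"tx":0,"ty":-0.07,"tz":-0.12,"wx":0,"wy":0,"wz":0,"fingers":110},{"tx":0,"ty":-0.1,"tz":-0.17,"wx":0,"wy":0,"wz":0,"fingers":110},{"tx":0,"ty":-0.12,"tz":-0.21,"wx":0,"wy":0,"wz":0,"fingers":110},{"tx":0,"ty":-0.12,"tz":-0.21,"wx":0,"wy":0,"wz":0,"fingers":110}]' 50
python3 - <<'E'
from h import *
s=read_state();print(s["position"],s["wrist_force"])
# view into the bin through the station's robot side: move wrist over (400,0,300)
print(delta([400,60,260],tool(-85,30)))
o=[]
for n in("scene","top"):
    c=capture(n);np.savez(f"pics/{n}9.npz",**c)
    i=c["color"][:,:,::-1];k=i[150:330,200:440] if n=="scene" else i[180:300,190:430]
    o.append(cv2.resize(k,None,fx=3.3,fy=3.3 if n=="scene" else 1.6,interpolation=cv2.INTER_CUBIC) if n=="scene" else None)
i=load("scene9")["color"][:,:,::-1];j=load("top9")["color"][:,:,::-1]
cv2.imwrite("pics/crop7.png",np.hstack([cv2.resize(i[240:330,300:420],(400,300),interpolation=cv2.INTER_CUBIC),cv2.resize(j[150:330,200:440],(400,300),interpolation=cv2.INTER_CUBIC)]))
E
```

```text
t: 20.65
position: [429.7, -367.8, 267.9]
tool_rot: [0.173, -0.652, 0.711, -0.199]
wrist_force: [0.0, -0.3, -0.5]
opening: 0.569
[ 429.66154182 -367.84177776  267.92353484] [ 0.02168391 -0.28108523 -0.4768257 ]
(array([-0.4235,  0.0598, -0.0329]), array([-0.5, -5.8, -8.4]))
```

View pics/crop7.png

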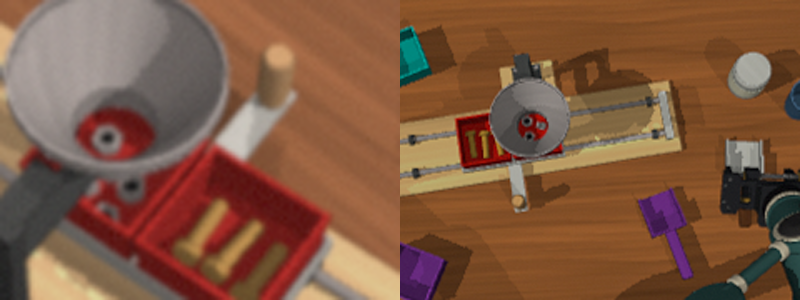

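Run:
```python
from h import *
t=load("top9");s=load("scene9");f=np.array([569.4,47.1]);a=np.radians(6.6);x=np.array([np.cos(a),np.sin(a)]);y=np.array([-x[1],x[0]])
st=lambda q:((q[:2]-f)@x,(q[:2]-f)@y)
for p in((605,130),(640,142),(610,168)):print("top",np.round(st(onz(t,225+(p[0]-400)*.25,190+p[1]*.25,43))))
for p in((107,138),(131,186),(105,212)):print("scene",np.round(st(onz(s,300+p[0]*.3,240+p[1]*.3,43))))
```

```text
top [30. 12.]
top [ 15. -16.]
top [-3. 13.]
scene [-22. -23.]
scene [ 1. 16.]
scene [29. 13.]
```

Matching the two views gives four distinct nuts, all inside the bin: (30,13), (0,15), (15,-16) and (-22,-23) mm from the spout. Last picture: the scoop.

Run:
```python
from h import *
i=load("scene9")["color"][:,:,::-1]
cv2.imwrite("pics/crop8.png",cv2.resize(i[110:290,160:400],(800,600),interpolation=cv2.INTER_CUBIC))
```

```text
(no output)
```

View pics/crop8.png

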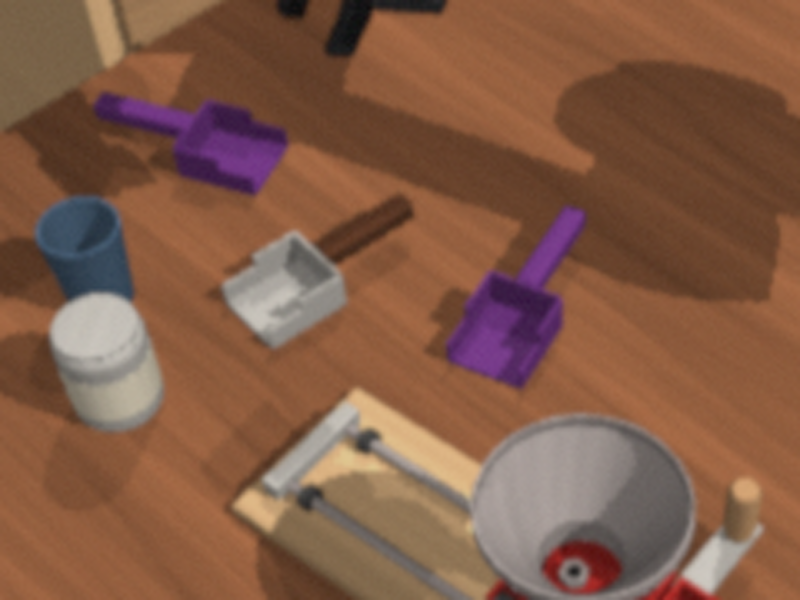

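The scoop (285,290) stands upright and empty, the tin and cup are in place, and the gripper is clear.

```bash
python3 -c "
from bench import *
print(finish_job())"
```

```text
the job is handed in; nothing more can be done
None
```

The job is done and handed in, about 21 s into the 72 s limit. I slid the carriage 85 mm by its knob to bring the empty red bin under the spout. I then tipped the four nuts through the funnel and set the scoop back upright near where it had lain.

**Last checks:**
- **Nuts:** the top and scene views together give four separate nuts, all inside the bin under the spout. No single picture shows all four.
- **Bolts:** three are still in their own bin.
- **Scoop:** it stands upright and empty, with the gripper clear above it.
- **Bystanders:** the tin and cup stand where they were. I did not re-measure the hammer, but the arm stayed away from it while low.

**Disagreements:**
- The two cameras put the funnel about 5–7 mm apart, roughly 4 mm of that along the rods. The bin's centring under the spout is therefore known only to about 2–3 mm.
- The first move call was refused for missing keys, and nothing moved.

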